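# Swap the router bit blocks behind the battery and the can

## Task

Swap the router bits: the pale block with the red cutters stands at the back, behind the battery and the blue can. Move the battery and the can aside onto the black mesh mat, stand the pale block wholly on the cork mat and put the dark block with the blue cutters away in the pale one's place, lined up with the yellow outline; then stand the battery and the can back on their own yellow outlines, centred, the battery square to its outline. Set each thing down gently, keep it upright throughout, and leave the glue bottle where it stands.

Things in the scene. Friction and masses are not known exactly. Their poses are not given: they have to be found in the camera images.
- battery: Black power-tool battery standing on end, with a yellow band and a dark grey narrower head with two brass strips: 62 (its x) x 74 (its y) mm up to 86 mm height, the head above that 54 (x) x 66 (y) mm, 112 mm tall in all; 0.4 to 0.75 kg. Origin at the centre of its underside, z up. Starts on battery_tile, its sides along the tile's.
- can: Round blue tin of finish with a paper band and a white cap: 62 mm diameter to 108 mm height, cap 48 mm diameter above, 118 mm tall in all; 0.2 to 0.45 kg. Origin at the centre of its underside, z up. Starts on can_tile.
- pale_block: Pale maple bit block, 38 (its x) x 110 (its y) x 30 mm high, with four red rounding-over router bits standing fixed in it along its middle line, 52 mm high over the underside, at most 26 mm wide; 0.18 to 0.33 kg. Origin at the centre of the underside, z up. Starts on bits_tile, behind the battery and the can as seen from the robot, which stand too near for the gripper to come down on it.
- dark_block: Dark brown bit block of the same size, 38 (its x) x 110 (its y) x 30 mm, with four slim blue straight router bits standing fixed in it, 52 mm high over the underside; 0.18 to 0.33 kg. Origin at the centre of the underside, z up. Starts on the +x half of cork_mat, about 50 mm from the mat's centre, roughly along the mat's y axis; the other half of the mat is empty.
- bits_tile: Fixed black foam tile at the back, 70 (x) x 140 (y) x 4 mm thick, with a long yellow outline 46 x 118 mm in its centre: the place of a bit block, whose axes lie along the tile's. Origin at the centre of the underside (4 mm below the top).
- battery_tile: Fixed black foam tile, 90 x 90 x 4 mm, with a yellow rectangle 70 (x) x 82 (y) mm in its centre: the battery's place, the battery's axes along the tile's (either way round). Origin at the centre of the underside. It lies in front (robot side) of bits_tile, next to can_tile; which is on the left varies.
- can_tile: Fixed black foam tile, 90 x 90 x 4 mm, with a yellow disc of 72 mm diameter in its centre: the can's place. Origin at the centre of the underside.
- grip_mat: Fixed black mesh non-slip mat, 190 (x) x 200 (y) x 4 mm, empty at the start, to the left or right of the tiles: the side area for the battery and the can. Origin at the centre of the underside.
- cork_mat: Fixed plain cork mat, 190 (x) x 200 (y) x 4 mm, on the other side of the tiles: where the bit block in use stands. Origin at the centre of the underside.
- glue_bottle: Cream glue bottle with orange label and orange nozzle, 48 mm diameter, 142 mm tall, standing on the bench to one side of and a little beyond bits_tile. A bystander: leave it. Origin at the centre of its underside.
Not all that is in view belongs to the job. What is shaped like the can_tile but green is not meant.

How it is judged:
On the way, in this order (a step that is already met when the one before it is completed fails the run):
1. the battery and the can both stand on the black mesh mat (x of battery in the frame of grip_mat between -0.09 and 0.09 m and y of battery in the frame of grip_mat between -0.095 and 0.095 m and linear speed of each of battery, can below 0.03 m/s and angle between each of battery, can's own z axis and vertical below 0.12 rad and height (world z) of each of battery, can below 0.012 m and x of can in the frame of grip_mat between -0.09 and 0.09 m and y of can in the frame of grip_mat between -0.095 and 0.095 m), for 0.2 s.
2. the pale block stands on the cork mat and the dark block in the outline at the back, the battery and the can still on the mesh mat (all of step 1 and x of pale_block in the frame of cork_mat between -0.08 and 0.08 m and y of pale_block in the frame of cork_mat between -0.06 and 0.06 m and linear speed of each of pale_block, dark_block below 0.03 m/s and angle between each of pale_block, dark_block's own z axis and vertical below 0.12 rad and height (world z) of each of pale_block, dark_block below 0.012 m and horizontal distance between dark_block and bits_tile below 0.012 m and angle between the x axis of dark_block and the x axis of bits_tile, either way round below 0.2 rad), for 0.2 s.
At the end, for the whole second after the job is handed in: Pale block on the cork mat (centre within 80 mm in x, 60 mm in y of the mat's); dark block on bits_tile and battery on battery_tile within 12 mm and 0.2 rad; can on can_tile within 12 mm; all upright, at rest on tile or mat; glue bottle within 30 mm of its start (x of pale_block in the frame of cork_mat between -0.08 and 0.08 m and y of pale_block in the frame of cork_mat between -0.06 and 0.06 m and linear speed of each of pale_block, dark_block, battery, can below 0.03 m/s and angle between each of pale_block, dark_block, battery, can's own z axis and vertical below 0.12 rad and height (world z) of each of pale_block, dark_block, battery, can below 0.012 m and horizontal distance between dark_block and bits_tile below 0.012 m and angle between the x axis of dark_block and the x axis of bits_tile, either way round below 0.2 rad and horizontal distance between battery and battery_tile below 0.012 m and angle between the x axis of battery and the x axis of battery_tile, either way round below 0.2 rad and horizontal distance between can and can_tile below 0.012 m and distance of glue_bottle from where it was at the start of the episode below 0.03 m); the robot touches nothing.
It fails at once if the glue bottle is pushed over 30 mm or tipped (distance of glue_bottle from where it was at the start of the episode above 0.03 m or angle between glue_bottle's own z axis and vertical above 0.4 rad).
It fails at once if the battery, the can or a bit block is tipped over (more than 0.5 rad) (angle between any of battery, can, pale_block, dark_block's own z axis and vertical above 0.5 rad).
It fails at once if one of these is dropped from over about 3 cm (moves at over 0.8 m/s out of the gripper) ((linear speed of battery above 0.8 m/s and contact force between the fingers and battery below 0.5 N) or (linear speed of can above 0.8 m/s and contact force between the fingers and can below 0.5 N) or (linear speed of pale_block above 0.8 m/s and contact force between the fingers and pale_block below 0.5 N) or (linear speed of dark_block above 0.8 m/s and contact force between the fingers and dark_block below 0.5 N)).
It also fails if it takes over 131 s, if anything falls off the work surface, if the arm or the gripper's body presses on something with over 40 N, if the wrist force passes 120 N, or if a joint passes its speed limit or range.

## Robot

A 6-joint arm with a two-finger parallel gripper is mounted at the origin on the work surface. World frame = base frame: x ahead of the robot, y to its left, z up, the work surface at z = 0. Lengths are in m, angles in rad, forces in N, time in s.
With the tool pointing down it reaches from about 0.3 to 0.875 m from the base axis. Payload 6.4 kg.
Tool frame: the origin (TCP) lies at the very end of the fingers, on their centre line; the grasp point (between the pads) lies 19 mm behind it; z points along the fingers, y is the line along which they close (so a half turn about z gives the same grasp; the last joint's range is limited). The gripper opens to 85 mm and grips with 20 to 120 N. Pads are 22 mm wide; open, the fingers measure 114 mm over their backs; the gripper's body (76 mm by 85 mm) begins 54 mm behind the grasp point. The pads swing forward as they close: fully open they stand 13 mm farther back than shut.
Start: joints at [1.134, 0.181, 1.607, -0, 1.354, -0.206], TCP at [0.132, 0.56, 0.231] pointing down, gripper open.
Joint ranges: [-2.99, 2.99], [-0.89, 2.07], [0.3, 2.58], [-1.14, 4.28], [0, 2.63], [-3.12, 3.12]. Speed limits (rad/s): [2.57, 2.57, 3.01, 3.14, 3.14, 3.14].

## Interface

Orientations are given as a unit quaternion [w, x, y, z].
In Python, from bench import ctrl gives the robot as it stands.
- The arm moves only by the tool jog_arm, never from a script. Its argument "series" is a list that holds one entry, the list of rows, each a list of 7 numbers: the shift along the tool's x, y, z in mm, then the turn, a rotation vector about the tool's x, y, z in rad, then the finger opening in mm, from 0 to 85.4. In form: [[[tx, ty, tz, rx, ry, rz, gripper], ...]]. A call has exactly 10 rows; each row shifts and turns the commanded pose from where the row before left it, along the tool's axes as they then stand; what a row does not reach is not made up. A row lasts 1/10 s, in which the tool goes at most 50 mm and 8.59 degrees, less where a joint would pass 70% of its speed; a pose out of reach is approached as far as the arm can. A call with a gripper value outside its range is refused whole. The fingers move at their own pace and stop on an object; the grip force is fixed at half the most. Time passes only in rows, so rows that do not move let the fingers close, or fill a call up. It gives the time, the measured TCP pose, the force, the opening and the grip force at its end, in the units of the state.
- ctrl.get_obs(): the state, without advancing time (a new reading comes with each control period).
- ctrl.camera(name): name is "side" or "top" or "wrist"; returns a dict with "frame" (480x640x3 uint8, blue, green, red), "z_map" (480x640 float32, m along the optical axis (not along the pixel's ray), 0 where there is no reading), "fx", "fy", "cx", "cy" (pixels), "xyz" and "rotation" of the camera in the world. Camera axes: x right, y down, z forward; pixel columns grow to the right and rows downward; lengths in m; the calibration is good to about 2 mm. The wrist camera is an equidistant fisheye: a pixel r from the principal point sees the ray r / f radians off the axis. A picture is of the moment at which its call begins.
- ctrl.hand_in(): hands the job in; it is judged then, once.
The state is a dict: "time_s": time; "q": joint angles; "dq": joint speeds; "joint_efforts": joint torques, N m; "eef_pos": TCP position; "eef_rot": TCP orientation; "wrist_force": force on the tool from outside, world axes, zero at the start; "torque": the same for the moment, N m; "opening": opening from 0.0 (shut) to 1.0 (fully open); "grasp_force": force on a finger pad.
Only numpy, scipy, OpenCV 4.12 (cv2) and the standard library are available. Lean on these libraries where they do the work, as an engineer would, in place of code of your own. Each camera call takes 0.05 s, during which the arm holds its last target. There are 200 camera calls.

## Working session

There is one attempt and no reset: what is moved stays moved. The work goes in short steps, Python scripts to look and compute and a tool call to move; the robot and the scene stay as the last step left them, time stands still between calls to the robot, and variables do not carry over. Pictures are saved under pics/ and viewed, at most 14 in all, crops included, and the job is handed in when it is done.

Besides the shell and the picture viewer there is one more tool, called after "Emit:" as name(argument=value, ...), one argument or row to a line, values as JSON. jog_arm: Moves the arm, as the interface text tells. Its arguments: {"type":"object","properties":{"series":{"type":"array"}},"required":["series"]}

```bash
ls; mkdir -p pics; python3 - <<'E'
from bench import ctrl
import cv2,pickle
o=ctrl.get_obs(); print(o)
for n in("top","side"):
    c=ctrl.camera(n); pickle.dump(c,open(f"{n}0.pkl","wb")); cv2.imwrite(f"pics/{n}0.png",c["frame"])
    print(n,c["fx"],c["fy"],c["cx"],c["cy"],c["xyz"],c["rotation"])
E
```

```text
pics
{'time_s': 0.0, 'q': array([ 1.13369006e+00,  1.81527388e-01,  1.60800054e+00, -3.51729404e-05,
        1.35381222e+00, -2.06319528e-01]), 'dq': array([-0.00010462,  0.00014419,  0.00079885, -0.00127184, -0.00133136,
        0.00040695]), 'joint_efforts': array([ 7.63193402e-04, -4.44862640e+01, -3.51348317e+01,  8.31803703e-06,
        8.86274676e-03, -6.24953401e-06]), 'eef_pos': array([0.13129277, 0.55924116, 0.23039545]), 'eef_rot': array([-2.59982533e-04,  1.15133629e-01,  9.93349628e-01, -8.34350404e-04]), 'wrist_force': array([-0.596158  ,  0.97619131, -0.03320006]), 'torque': array([-0.02427987,  0.00216884,  0.03116415]), 'grasp_force': 0.0, 'opening': 0.9954506028444375}
top 549.7633678021787 549.7633678021787 307.512514460015 237.7441335815578 [0.50786183 0.01577993 1.05151069] [ 0.03140266 -0.69594892  0.71677993 -0.02992513]
side 562.1845127978047 562.1845127978047 318.56729945334877 241.98910899224396 [0.23609098 0.83642799 0.693365  ] [ 0.0884362  -0.19394609  0.8689946  -0.44655609]
```

View pics/top0.png

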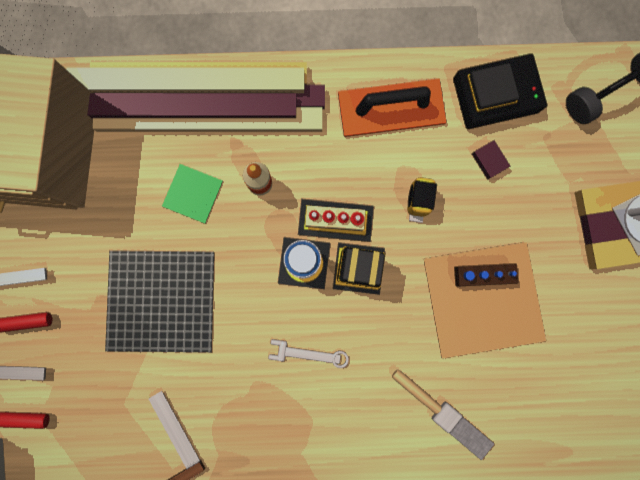

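```bash
cat > h.py <<'E'
import numpy as np,cv2
from scipy.spatial.transform import Rotation as R
def rot(q): return R.from_quat([q[1],q[2],q[3],q[0]])
def cloud(c):
    v,u=np.mgrid[0:480,0:640]; z=c["z_map"]
    p=np.stack([(u-c["cx"])/c["fx"]*z,(v-c["cy"])/c["fy"]*z,z],-1)
    return p@rot(c["rotation"]).as_matrix().T+np.array(c["xyz"])
def pix2w(c,uv,z):
    uv=np.atleast_2d(uv).astype(float)
    d=np.c_[(uv-[c["cx"],c["cy"]])/c["fx"],np.ones(len(uv))]@rot(c["rotation"]).as_matrix().T
    o=np.array(c["xyz"]); return o+d*((z-o[2])/d[:,2])[:,None]
def rect(xy):
    (a,b),(w,h),t=cv2.minAreaRect((xy*1000).astype(np.float32)); return np.round([a,b,w,h,t],1)
E
python3 - <<'E'
from h import *; import pickle
c=pickle.load(open("top0.pkl","rb")); P=cloud(c); Z=P[...,2]
def reg(u0,u1,v0,v1,z0,z1,n):
    m=np.zeros(Z.shape,bool); m[v0:v1,u0:u1]=1; m&=(Z>z0)&(Z<z1)
    k,l,s,_=cv2.connectedComponentsWithStats(m.astype(np.uint8)); i=1+s[1:,4].argmax(); q=P[l==i]
    print(n,(l==i).sum(),rect(q[:,:2]),q.mean(0).round(4))
reg(325,400,235,300,.10,.13,"bat head")
reg(270,330,230,290,.117,.13,"can cap"); reg(270,330,230,290,.10,.13,"can")
reg(295,380,190,240,.027,.045,"pale"); reg(440,530,250,300,.027,.045,"dark"); reg(295,380,190,240,.015,.07,"paleall"); reg(440,530,250,300,.015,.07,"darkall")
reg(240,275,155,200,.05,.16,"glue")
reg(410,555,240,360,.002,.008,"cork"); reg(100,220,245,357,.002,.008,"grip")
reg(280,380,190,245,.002,.008,"bitstile"); 
print("bench z",np.median(Z[380:400,100:140]))
f=c["frame"]
cv2.imwrite("pics/crop1.png",cv2.resize(f[190:300,270:400],None,fx=5,fy=5,interpolation=cv2.INTER_CUBIC))
cv2.imwrite("pics/crop2.png",cv2.resize(f[235:363,415:555],None,fx=4.5,fy=4.5,interpolation=cv2.INTER_CUBIC))
E
```

```text
bat head 1256 [538.6 -76.9  66.5  55.8  79.3] [ 0.5383 -0.0763  0.1159]
can cap 607 [555.6  27.7  45.8  46.   88.1] [0.5547 0.0273 0.1219]
can 1103 [554.6  27.   61.7  63.8  88.4] [0.5545 0.027  0.1173]
pale 857 [633.6 -35.8 110.1  38.4  83.9] [ 0.6326 -0.0335  0.0351]
dark 1038 [ 519.1 -314.1   38.   111.7    1.2] [ 0.519  -0.3139  0.0336]
paleall 1239 [633.6 -35.8 110.1  38.4  83.9] [ 0.6319 -0.0354  0.0385]
darkall 1269 [ 519.1 -314.1   38.   111.8    1.2] [ 0.519  -0.3107  0.0365]
glue 647 [706.7 105.   46.9  46.8  87.9] [0.7013 0.1029 0.1   ]
cork 7486 [ 471.6 -313.6  201.8  207.6    8. ] [ 0.4649 -0.3123  0.0042]
grip 9394 [487.9 303.3 217.9 207.3  88.2] [0.487  0.3007 0.0047]
bitstile 1275 [634.1 -25.8 180.4  97.   88.3] [ 0.6263 -0.0311  0.0043]
bench z 0.0006217845701996794
```

View pics/crop1.png

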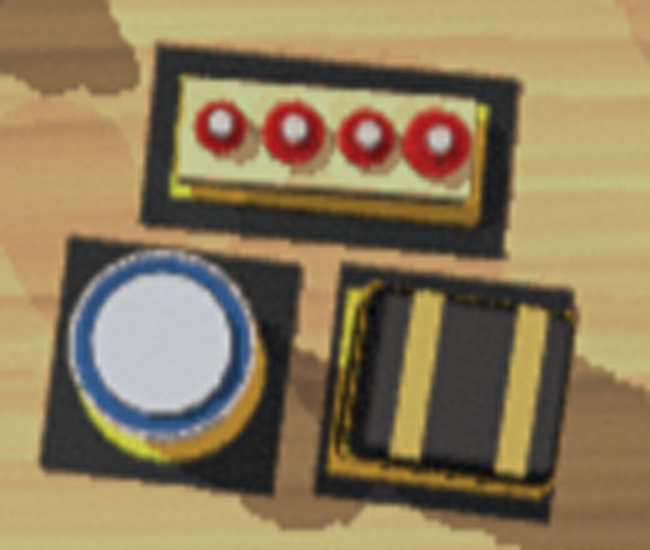

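View pics/crop2.png

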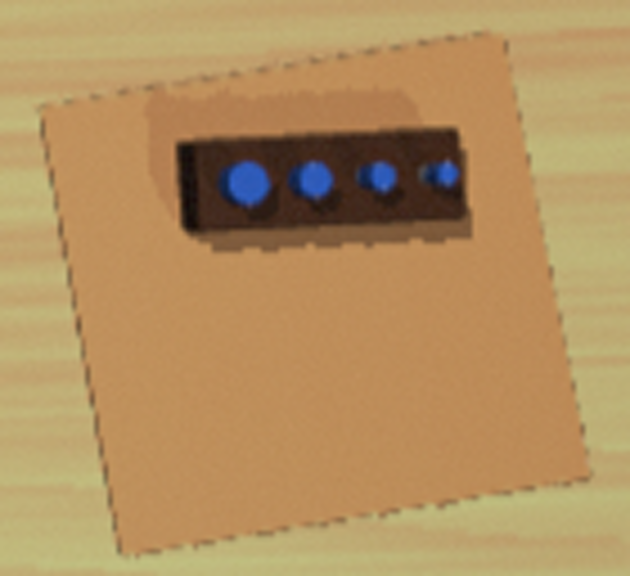

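```bash
python3 - <<'E'
from h import *; import pickle
c=pickle.load(open("top0.pkl","rb"))
def q(n,pts,s,off):
    p=(np.array(pts)+.5)/s-.5+off if s>1 else np.array(pts)
    w=pix2w(c,p,.004)[:,:2]; d=w[[1,2]].mean(0)-w[[0,3]].mean(0); e=w[[0,1]].mean(0)-w[[2,3]].mean(0)
    print(n,(w.mean(0)*1000).round(1),"x-axis deg",np.degrees([np.arctan2(e[1],e[0]),np.arctan2(d[0],-d[1])*-1]).round(2)*[1,1],np.linalg.norm(e).round(4),np.linalg.norm(d).round(4))
o=(270,190)
q("bits",[(157,44),(520,80),(503,258),(141,222)],5,o)
q("can",[(68,236),(302,266),(274,495),(40,468)],5,o)
q("bat",[(342,262),(576,290),(549,522),(315,494)],5,o)
q("cork",[(41,105),(505,35),(592,478),(121,555)],4.5,(415,235))
q("grip",[(107,251),(214.5,251),(213.5,352),(106,351)],1,0)
E
```

```text
bits [632.  -38.3] x-axis deg [-7.19  7.42] 0.069 0.1396
can [551.4  25.1] x-axis deg [-8.57  8.63] 0.0884 0.0898
bat [538.5 -79. ] x-axis deg [-8.78  8.51] 0.0889 0.0896
cork [ 472.1 -314.7] x-axis deg [ 7.42 -7.17] 0.189 0.1996
grip [487.2 299.2] x-axis deg [-0.93  1.94] 0.1893 0.204
```

Emit:
jog_arm(
  series=[
    [[0,0,0,0,0,0.149,85],[0,0,0,0,0,0.149,85],[0,0,0,0,0,0.149,85],[0,0,0,0,0,0.149,85],[0,0,0,0,0,0.149,85],[0,0,0,0,0,0.149,85],[0,0,0,0,0,0.149,85],[0,0,0,0,0,0.149,85],[0,0,0,0,0,0.149,85],[0,0,0,0,0,0.149,85]],
  ],
)

```text
time_s: 1.1
eef_pos: [0.1314, 0.5595, 0.2307]
eef_rot: [0.0, 0.76, 0.65, -0.0]
wrist_force: [0.7, -0.2, 0.5]
opening: 0.993
grasp_force: 0.0
```

```bash
cat >> h.py <<'E'
def go(x,y,z,phi,o=None):
    "shift in tool axes (mm) and turn about tool z from the present pose to TCP target x,y,z mm with closing line at phi deg"
    if o is None:
        from bench import ctrl; o=ctrl.get_obs()
    r=rot(o["eef_rot"]); M=r.as_matrix(); p=o["eef_pos"]*1000
    ph=np.degrees(np.arctan2(M[1,1],M[0,1])); t=-np.radians((phi-ph+90)%180-90)
    s=M.T@(np.array([x,y,z])-p)
    print("t",round(o["time_s"],2),"at",p.round(1),"phi",ph.round(2),"tilt",np.degrees(np.arccos(-M[2,2])).round(2),"open",round(o["opening"],3),"gf",round(float(o["grasp_force"]),1),"F",o["wrist_force"].round(1))
    print("shift",s.round(1),"turn",round(t,3))
E
python3 -c "
from h import *; go(554.6,27,200,-8.6)"
```

```text
t 1.1 at [131.4 559.5 230.7] phi -8.95 tilt 0.06 open 0.993 gf 0.0 F [ 0.7 -0.2  0.5]
shift [-460.1  500.9   31. ] turn -0.006
```

Emit:
jog_arm(
  series=[
    [[-23,25,1.5,0,0,0,85],[-23,25,1.5,0,0,0,85],[-23,25,1.5,0,0,0,85],[-23,25,1.5,0,0,0,85],[-23,25,1.5,0,0,0,85],[-23,25,1.5,0,0,0,85],[-23,25,1.5,0,0,0,85],[-23,25,1.5,0,0,0,85],[-23,25,1.5,0,0,0,85],[-23,25,1.5,0,0,0,85]],
  ],
)

```text
time_s: 2.1
eef_pos: [0.3448, 0.2937, 0.216]
eef_rot: [-0.0, 0.758, 0.652, -0.0]
wrist_force: [0.3, -0.0, -0.2]
opening: 0.995
grasp_force: 0.0
```

Emit:
jog_arm(
  series=[
    [[-23,25,1.5,0,0,0,85],[-23,25,1.5,0,0,0,85],[-23,25,1.5,0,0,0,85],[-23,25,1.5,0,0,0,85],[-23,25,1.5,0,0,0,85],[-23,25,1.5,0,0,0,85],[-23,25,1.5,0,0,0,85],[-23,25,1.5,0,0,0,85],[-23,25,1.5,0,0,0,85],[-23,25,1.5,0,0,0,85]],
  ],
)

```text
time_s: 3.1
eef_pos: [0.5576, 0.029, 0.2008]
eef_rot: [-0.0, 0.758, 0.652, -0.0]
wrist_force: [0.4, 0.9, 0.6]
opening: 0.998
grasp_force: 0.0
```

```bash
python3 - <<'E'
from h import *
from bench import ctrl
go(554.6,27,65,-8.6)
c=ctrl.camera("wrist"); cv2.imwrite("pics/w1.png",c["frame"]); print(c["fx"],c["xyz"])
E
```

```text
t 3.1 at [557.6  29.  200.8] phi -8.6 tilt 0.05 open 0.998 gf 0.0 F [0.4 0.9 0.6]
shift [ -2.5  -2.6 135.8] turn -0.0
371.64829954431775 [0.56748662 0.09613236 0.34319789]
```

View pics/w1.png

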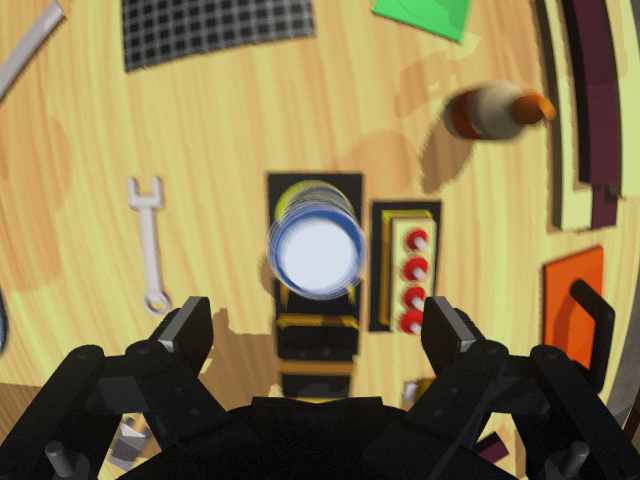

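Emit:
jog_arm(
  series=[
    [[-1,-1,10,0,0,0,85],[-1,-1,16,0,0,0,85],[-0.5,-0.6,16,0,0,0,85],[0,0,16,0,0,0,85],[0,0,16,0,0,0,85],[0,0,16,0,0,0,85],[0,0,16,0,0,0,85],[0,0,14,0,0,0,85],[0,0,10,0,0,0,85],[0,0,6,0,0,0,85]],
  ],
)

```text
time_s: 4.15
eef_pos: [0.5533, 0.0286, 0.0641]
eef_rot: [-0.001, 0.758, 0.652, -0.001]
wrist_force: [-0.9, -0.2, 0.5]
opening: 0.993
grasp_force: 0.0
```

Emit:
jog_arm(
  series=[
    [[0,0,0,0,0,0,50],[0,0,0,0,0,0,50],[0,0,0,0,0,0,50],[0,0,0,0,0,0,50],[0,0,0,0,0,0,50],[0,0,0,0,0,0,50],[0,0,0,0,0,0,50],[0,0,0,0,0,0,50],[0,0,0,0,0,0,50],[0,0,0,0,0,0,50]],
  ],
)

```text
time_s: 5.15
eef_pos: [0.5548, 0.028, 0.0659]
eef_rot: [0.0, 0.758, 0.652, 0.0]
wrist_force: [0.2, 0.7, 5.6]
opening: 0.714
grasp_force: 65.4
```

```bash
python3 -c "
from h import *; go(495,350,66,-8.6)"
```

```text
t 5.15 at [554.8  28.   65.9] phi -8.6 tilt 0.07 open 0.714 gf 65.4 F [0.2 0.7 5.6]
shift [ 3.094e+02 -1.072e+02 -2.000e-01] turn 0.0
```

Emit:
jog_arm(
  series=[
    [[0,0,-6,0,0,0,50],[0,0,-12,0,0,0,50],[0,0,-12,0,0,0,50],[11,-3.85,-10,0,0,0,50],[22,-7.7,0,0,0,0,50],[22,-7.7,0,0,0,0,50],[22,-7.7,0,0,0,0,50],[22,-7.7,0,0,0,0,50],[22,-7.7,0,0,0,0,50],[22,-7.7,0,0,0,0,50]],
  ],
)

```text
time_s: 6.15
eef_pos: [0.5256, 0.1787, 0.1061]
eef_rot: [0.0, 0.758, 0.652, 0.0]
wrist_force: [-0.8, -0.3, -1.1]
opening: 0.713
grasp_force: 65.4
```

Emit:
jog_arm(
  series=[
    [[22,-7.7,0,0,0,0,50],[22,-7.7,0,0,0,0,50],[22,-7.7,0,0,0,0,50],[22,-7.7,0,0,0,0,50],[22,-7.7,0,0,0,0,50],[22,-7.7,0,0,0,0,50],[22,-7.7,0,0,0,0,50],[11,-3.85,0,0,0,0,50],[0,0,10,0,0,0,50],[0,0,10,0,0,0,50]],
  ],
)

```text
time_s: 7.15
eef_pos: [0.4936, 0.3485, 0.0848]
eef_rot: [0.0, 0.758, 0.652, 0.0]
wrist_force: [-0.2, 0.6, -2.4]
opening: 0.709
grasp_force: 65.5
```

```bash
python3 -c "
from h import *; go(495,350,66,-8.6)"
```

```text
t 7.15 at [493.6 348.5  84.8] phi -8.56 tilt 0.03 open 0.709 gf 65.5 F [-0.2  0.6 -2.4]
shift [ 1.7  1.2 18.8] turn 0.001
```

Emit:
jog_arm(
  series=[
    [[0,0,5,0,0,0,50],[0,0,4,0,0,0,50],[0,0,3,0,0,0,50],[0,0,2,0,0,0,50],[0,0,2,0,0,0,50],[0,0,1,0,0,0,50],[0,0,1,0,0,0,50],[0,0,0.5,0,0,0,50],[0,0,0,0,0,0,50],[0,0,0,0,0,0,50]],
  ],
)

```text
time_s: 8.15
eef_pos: [0.4937, 0.3488, 0.0669]
eef_rot: [0.0, 0.758, 0.652, 0.0]
wrist_force: [0.2, -0.6, -1.9]
opening: 0.711
grasp_force: 65.5
```

Emit:
jog_arm(
  series=[
    [[0,0,0,0,0,0,65],[0,0,0,0,0,0,70],[0,0,0,0,0,0,78],[0,0,0,0,0,0,85],[0,0,0,0,0,0,85],[0,0,-5,0,0,0,85],[0,0,-15,0,0,0,85],[0,0,-25,0,0,0,85],[0,0,-25,0,0,0,85],[0,0,-25,0,0,0,85]],
  ],
)

```text
time_s: 9.15
eef_pos: [0.4939, 0.3489, 0.1642]
eef_rot: [0.0, 0.758, 0.652, 0.001]
wrist_force: [-0.2, -0.8, 0.4]
opening: 0.999
grasp_force: 0.0
```

```bash
python3 -c "
from h import *; go(538.5,-77.5,200,-9.5)"
```

```text
t 9.15 at [493.9 348.9 164.2] phi -8.59 tilt 0.07 open 0.999 gf 0.0 F [-0.2 -0.8  0.4]
shift [-414.9  107.8  -35.9] turn 0.016
```

Emit:
jog_arm(
  series=[
    [[0,0,-18,0,0,0,85],[-14,3.6,-18,0,0,0,85],[-29,7.5,0,0,0,0,85],[-29,7.5,0,0,0,0,85],[-29,7.5,0,0,0,0,85],[-29,7.5,0,0,0,0,85],[-29,7.5,0,0,0,0,85],[-29,7.5,0,0,0,0,85],[-29,7.5,0,0,0,0,85],[-29,7.5,0,0,0,0,85]],
  ],
)

```text
time_s: 10.15
eef_pos: [0.5201, 0.0948, 0.1994]
eef_rot: [0.001, 0.758, 0.652, 0.001]
wrist_force: [-0.2, -0.1, 0.0]
opening: 0.998
grasp_force: 0.0
```

Emit:
jog_arm(
  series=[
    [[-29,7.5,0,0,0,0,85],[-29,7.5,0,0,0,0,85],[-29,7.5,0,0,0,0,85],[-29,7.5,0,0,0,0,85],[-29,7.5,0,0,0,0.016,85],[-24,6.5,0,0,0,0,85],[0,0,0,0,0,0,85],[0,0,0,0,0,0,85],[0,0,0,0,0,0,85],[0,0,0,0,0,0,85]],
  ],
)

```text
time_s: 11.15
eef_pos: [0.5376, -0.0766, 0.1981]
eef_rot: [0.0, 0.763, 0.647, 0.0]
wrist_force: [-0.1, -0.6, 0.6]
opening: 0.998
grasp_force: 0.0
```

```bash
python3 - <<'E'
from h import *
from bench import ctrl
go(538.5,-77.5,55,-9.5)
c=ctrl.camera("wrist"); cv2.imwrite("pics/w2.png",c["frame"])
E
```

```text
t 11.15 at [537.6 -76.6 198.1] phi -9.43 tilt 0.02 open 0.998 gf 0.0 F [-0.1 -0.6  0.6]
shift [ -0.8   1.  143.1] turn 0.001
```

View pics/w2.png

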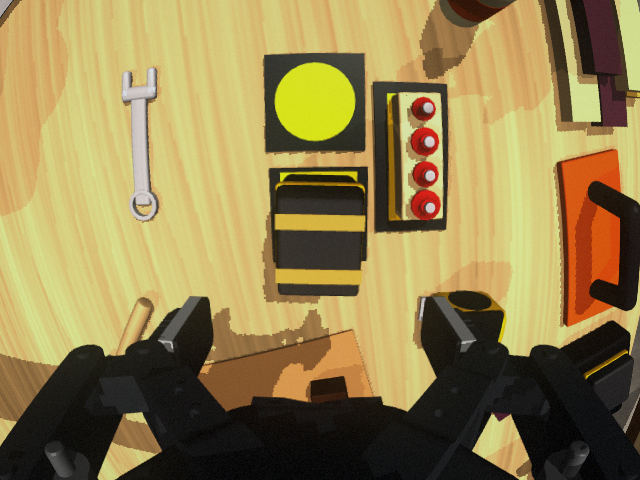

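Emit:
jog_arm(
  series=[
    [[-0.8,1,10,0,0,0,85],[0,0,18,0,0,0,85],[0,0,18,0,0,0,85],[0,0,18,0,0,0,85],[0,0,18,0,0,0,85],[0,0,18,0,0,0,85],[0,0,16,0,0,0,85],[0,0,14,0,0,0,85],[0,0,9,0,0,0,85],[0,0,4,0,0,0,85]],
  ],
)

```text
time_s: 12.2
eef_pos: [0.5379, -0.0783, 0.0536]
eef_rot: [-0.001, 0.763, 0.646, -0.0]
wrist_force: [-1.1, -0.0, 0.6]
opening: 0.994
grasp_force: 0.0
```

Emit:
jog_arm(
  series=[
    [[0,0,0,0,0,0,75],[0,0,0,0,0,0,68],[0,0,0,0,0,0,64],[0,0,0,0,0,0,60],[0,0,0,0,0,0,50],[0,0,0,0,0,0,50],[0,0,0,0,0,0,50],[0,0,0,0,0,0,50],[0,0,0,0,0,0,50],[0,0,0,0,0,0,50]],
  ],
)

```text
time_s: 13.2
eef_pos: [0.5391, -0.0789, 0.0559]
eef_rot: [0.001, 0.763, 0.646, 0.0]
wrist_force: [-1.1, 0.7, 5.5]
opening: 0.717
grasp_force: 65.1
```

```bash
python3 -c "
from h import *; go(485,248,96,-9.5)"
```

```text
t 13.2 at [539.1 -78.9  55.9] phi -9.51 tilt 0.08 open 0.717 gf 65.1 F [-1.1  0.7  5.5]
shift [ 313.5 -107.3  -40.4] turn -0.0
```

Emit:
jog_arm(
  series=[
    [[0,0,-6,0,0,0,50],[0,0,-12,0,0,0,50],[0,0,-12,0,0,0,50],[11,-3.8,-10,0,0,0,50],[22,-7.6,0,0,0,0,50],[22,-7.6,0,0,0,0,50],[22,-7.6,0,0,0,0,50],[22,-7.6,0,0,0,0,50],[22,-7.6,0,0,0,0,50],[22,-7.6,0,0,0,0,50]],
  ],
)

```text
time_s: 14.2
eef_pos: [0.5129, 0.0722, 0.0955]
eef_rot: [0.0, 0.763, 0.646, 0.0]
wrist_force: [-0.2, 0.2, -7.0]
opening: 0.717
grasp_force: 66.6
```

Emit:
jog_arm(
  series=[
    [[22,-7.6,0,0,0,0,50],[22,-7.6,0,0,0,0,50],[22,-7.6,0,0,0,0,50],[22,-7.6,0,0,0,0,50],[22,-7.6,0,0,0,0,50],[22,-7.6,0,0,0,0,50],[22,-7.6,0,0,0,0,50],[14,-4,0,0,0,0,50],[0,0,10,0,0,0,50],[0,0,10,0,0,0,50]],
  ],
)

```text
time_s: 15.2
eef_pos: [0.4848, 0.2459, 0.0746]
eef_rot: [0.0, 0.763, 0.646, 0.0]
wrist_force: [0.3, 0.3, -7.3]
opening: 0.717
grasp_force: 66.6
```

```bash
python3 -c "
from h import *; go(485,248,56.5,-9.5)"
```

```text
t 15.2 at [484.8 245.9  74.6] phi -9.45 tilt 0.05 open 0.717 gf 66.6 F [ 0.3  0.3 -7.3]
shift [ 2.1 -0.2 18.1] turn 0.001
```

Emit:
jog_arm(
  series=[
    [[0,0,5,0,0,0,50],[0,0,4,0,0,0,50],[0,0,3,0,0,0,50],[0,0,2,0,0,0,50],[0,0,2,0,0,0,50],[0,0,1,0,0,0,50],[0,0,1,0,0,0,50],[0,0,0.5,0,0,0,50],[0,0,0,0,0,0,50],[0,0,0,0,0,0,50]],
  ],
)

```text
time_s: 16.2
eef_pos: [0.4848, 0.2458, 0.0564]
eef_rot: [0.0, 0.763, 0.646, 0.0]
wrist_force: [-1.5, -0.4, -6.6]
opening: 0.713
grasp_force: 66.4
```

Emit:
jog_arm(
  series=[
    [[0,0,0,0,0,0,65],[0,0,0,0,0,0,70],[0,0,0,0,0,0,78],[0,0,0,0,0,0,85],[0,0,0,0,0,0,85],[0,0,-5,0,0,0,85],[0,0,-15,0,0,0,85],[0,0,-25,0,0,0,85],[0,0,-30,0,0,0,85],[0,0,-35,0,0,0,85]],
  ],
)

```text
time_s: 17.2
eef_pos: [0.4842, 0.2456, 0.1679]
eef_rot: [-0.0, 0.763, 0.646, -0.0]
wrist_force: [0.8, -0.3, 0.2]
opening: 0.996
grasp_force: 0.0
```

```bash
python3 -c "
from h import *; go(633.6,-35.8,150,-6.5)"
```

```text
t 17.2 at [484.2 245.6 167.9] phi -9.51 tilt 0.04 open 0.996 gf 0.0 F [ 0.8 -0.3  0.2]
shift [-252.8  193.8   17.8] turn -0.053
```

Emit:
jog_arm(
  series=[
    [[-21,16,0,0,0,0,65],[-21,16,0,0,0,0,65],[-21,16,0,0,0,0,65],[-21,16,0,0,0,0,65],[-21,16,0,0,0,0,65],[-21,16,0,0,0,0,65],[-21,16,0,0,0,0,65],[-21,16,0,0,0,0,65],[-21,16,0,0,0,0,65],[-21,16,0,0,0,0,65]],
  ],
)

```text
time_s: 18.2
eef_pos: [0.6086, 0.0111, 0.1678]
eef_rot: [0.001, 0.763, 0.646, 0.0]
wrist_force: [-0.1, -0.7, 0.0]
opening: 0.763
grasp_force: 0.0
```

Emit:
jog_arm(
  series=[
    [[-21,16,0,0,0,0,65],[-21,17,0,0,0,0,65],[0,0,6,0,0,-0.053,65],[0,0,6,0,0,0,65],[0,0,6,0,0,0,65],[0,0,0,0,0,0,65],[0,0,0,0,0,0,65],[0,0,0,0,0,0,65],[0,0,0,0,0,0,65],[0,0,0,0,0,0,65]],
  ],
)

```text
time_s: 19.2
eef_pos: [0.6336, -0.0346, 0.1486]
eef_rot: [0.0, 0.746, 0.666, 0.0]
wrist_force: [0.7, 0.0, 0.4]
opening: 0.763
grasp_force: 0.0
```

```bash
python3 - <<'E'
from h import *
from bench import ctrl
go(633.6,-35.8,9,-6.5)
c=ctrl.camera("wrist"); cv2.imwrite("pics/w3.png",c["frame"])
c=ctrl.camera("top"); P=cloud(c); Z=P[...,2]
def reg(u0,u1,v0,v1,z0,z1,n):
    m=np.zeros(Z.shape,bool); m[v0:v1,u0:u1]=1; m&=(Z>z0)&(Z<z1)
    k,l,s,_=cv2.connectedComponentsWithStats(m.astype(np.uint8)); i=1+s[1:,4].argmax(); q=P[l==i]
    print(n,(l==i).sum(),rect(q[:,:2]),q.mean(0).round(4))
reg(100,160,240,360,.10,.13,"can"); reg(150,225,240,360,.10,.13,"bat")
cv2.imwrite("pics/t3.png",c["frame"])
E
```

```text
t 19.2 at [633.6 -34.6 148.6] phi -6.47 tilt 0.03 open 0.763 gf 0.0 F [0.7 0.  0.4]
shift [-1.200e+00  1.000e-01  1.396e+02] turn 0.001
can 1103 [494.  344.2  63.3  57.6   1. ] [0.4938 0.3431 0.1176]
bat 1309 [484.5 247.4  66.5  55.5  80. ] [0.4845 0.2456 0.1161]
```

View pics/w3.png

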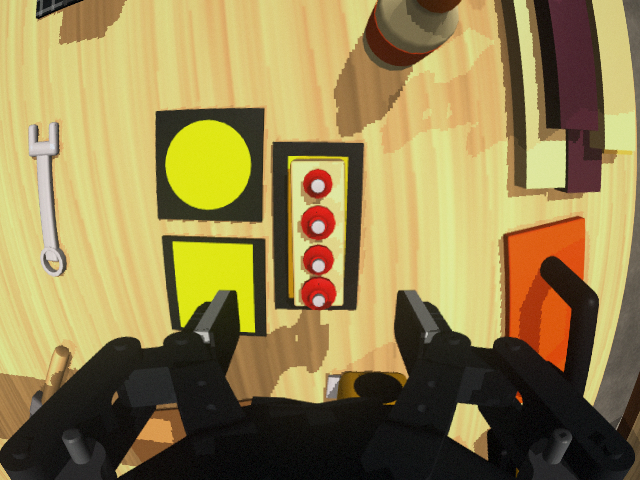

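Emit:
jog_arm(
  series=[
    [[-1.2,0,10,0,0,0,65],[0,0,18,0,0,0,65],[0,0,18,0,0,0,65],[0,0,18,0,0,0,65],[0,0,18,0,0,0,65],[0,0,18,0,0,0,65],[0,0,14,0,0,0,65],[0,0,12,0,0,0,65],[0,0,8,0,0,0,65],[0,0,4.5,0,0,0,65]],
  ],
)

```text
time_s: 20.3
eef_pos: [0.6331, -0.0359, 0.009]
eef_rot: [-0.0, 0.746, 0.666, -0.0]
wrist_force: [0.4, 0.3, 0.1]
opening: 0.761
grasp_force: 0.0
```

Emit:
jog_arm(
  series=[
    [[0,0,0,0,0,0,55],[0,0,0,0,0,0,48],[0,0,0,0,0,0,42],[0,0,0,0,0,0,38],[0,0,0,0,0,0,28],[0,0,0,0,0,0,28],[0,0,0,0,0,0,28],[0,0,0,0,0,0,28],[0,0,0,0,0,0,28],[0,0,0,0,0,0,28]],
  ],
)

```text
time_s: 21.3
eef_pos: [0.6342, -0.0361, 0.011]
eef_rot: [0.001, 0.746, 0.666, 0.001]
wrist_force: [-0.3, 0.0, 5.1]
opening: 0.431
grasp_force: 61.2
```

```bash
python3 -c "
from h import *; go(424.5,-321,120,7)"
```

```text
t 21.3 at [634.2 -36.1  11. ] phi -6.47 tilt 0.11 open 0.431 gf 61.2 F [-0.3  0.   5.1]
shift [-306.8 -176.  -109.3] turn -0.235
```

Emit:
jog_arm(
  series=[
    [[0,0,-8,0,0,0,28],[0,0,-18,0,0,0,28],[0,0,-25,0,0,0,28],[0,0,-25,0,0,0,28],[-6,-3.4,-20,0,0,0,28],[-16,-9.2,-4,0,0,0,28],[-22,-12.6,0,0,0,0,28],[-22,-12.6,0,0,0,0,28],[-22,-12.6,0,0,0,0,28],[-22,-12.6,0,0,0,0,28]],
  ],
)

```text
time_s: 22.3
eef_pos: [0.5562, -0.1393, 0.1092]
eef_rot: [-0.001, 0.746, 0.666, -0.0]
wrist_force: [1.0, -1.1, -1.6]
opening: 0.433
grasp_force: 60.5
```

Emit:
jog_arm(
  series=[
    [[-22,-12.6,0,0,0,0,28],[-22,-12.6,0,0,0,0,28],[-22,-12.6,0,0,0,0,28],[-22,-12.6,0,0,0,0,28],[-22,-12.6,0,0,0,0,28],[-22,-12.6,0,0,0,0,28],[-22,-12.6,0,0,0,0,28],[-22,-12.6,0,0,0,-0.075,28],[-12,-6.5,0,0,0,-0.08,28],[0,0,0,0,0,-0.08,28]],
  ],
)

```text
time_s: 23.3
eef_pos: [0.429, -0.315, 0.1093]
eef_rot: [-0.001, 0.663, 0.749, -0.0]
wrist_force: [0.1, 0.3, -2.2]
opening: 0.431
grasp_force: 60.3
```

```bash
python3 -c "
from h import *; go(424.5,-321,11.5,7)"
```

```text
t 23.3 at [ 429.  -315.   109.3] phi 7.01 tilt 0.07 open 0.431 gf 60.3 F [ 0.1  0.3 -2.2]
shift [-5.4 -5.  97.8] turn 0.0
```

Emit:
jog_arm(
  series=[
    [[-3,-3,8,0,0,0,28],[-2.4,-2,16,0,0,0,28],[0,0,16,0,0,0,28],[0,0,15,0,0,0,28],[0,0,12,0,0,0,28],[0,0,10,0,0,0,28],[0,0,7,0,0,0,28],[0,0,5,0,0,0,28],[0,0,3,0,0,0,28],[0,0,2,0,0,0,28]],
  ],
)

```text
time_s: 24.3
eef_pos: [0.4272, -0.3195, 0.0158]
eef_rot: [0.0, 0.663, 0.749, -0.0]
wrist_force: [-0.4, -0.3, -2.0]
opening: 0.431
grasp_force: 60.4
```

Emit:
jog_arm(
  series=[
    [[0,0,1.5,0,0,0,28],[0,0,1,0,0,0,28],[0,0,0.8,0,0,0,28],[0,0,0.5,0,0,0,28],[0,0,0,0,0,0,28],[0,0,0,0,0,0,28],[0,0,0,0,0,0,28],[0,0,0,0,0,0,28],[0,0,0,0,0,0,28],[0,0,0,0,0,0,28]],
  ],
)

```text
time_s: 25.3
eef_pos: [0.4271, -0.3194, 0.012]
eef_rot: [0.0, 0.663, 0.749, -0.0]
wrist_force: [0.1, 0.1, -2.3]
opening: 0.429
grasp_force: 60.4
```

```bash
python3 -c "
from h import *; go(519,-314,110,2)"
```

```text
t 25.3 at [ 427.1 -319.4   12. ] phi 6.99 tilt 0.0 open 0.429 gf 60.4 F [ 0.1  0.1 -2.3]
shift [ -5.9  91.9 -98. ] turn 0.087
```

Emit:
jog_arm(
  series=[
    [[0,0,0.8,0,0,0,28],[0,0,0,0,0,0,40],[0,0,0,0,0,0,46],[0,0,0,0,0,0,55],[0,0,0,0,0,0,62],[0,0,0,0,0,0,62],[0,0,-8,0,0,0,62],[0,0,-25,0,0,0,62],[0,0,-33,0,0,0,62],[0,0,-33,0,0,0,62]],
  ],
)

```text
time_s: 26.3
eef_pos: [0.4268, -0.319, 0.1115]
eef_rot: [-0.0, 0.663, 0.749, 0.0]
wrist_force: [-0.4, -0.5, -0.2]
opening: 0.723
grasp_force: 0.0
```

Emit:
jog_arm(
  series=[
    [[-1,10,0,0,0,0,62],[-1,20,0,0,0,0,62],[-1,20,0,0,0,0,62],[-1,20,0,0,0,0,62],[-1,15,0,0,0,0.087,62],[-1,7,0,0,0,0,62],[0,0,0,0,0,0,62],[0,0,0,0,0,0,62],[0,0,0,0,0,0,62],[0,0,0,0,0,0,62]],
  ],
)

```text
time_s: 27.3
eef_pos: [0.5185, -0.3148, 0.1102]
eef_rot: [-0.0, 0.695, 0.719, -0.0]
wrist_force: [0.6, 0.2, -0.5]
opening: 0.727
grasp_force: 0.0
```

```bash
python3 - <<'E'
from h import *
from bench import ctrl
go(519,-314,9,1.5)
c=ctrl.camera("wrist"); w=c["frame"]
c=ctrl.camera("top"); P=cloud(c)
cv2.imwrite("pics/m4.png",np.hstack([cv2.resize(w,(400,300)),cv2.resize(c["frame"],(400,300))]))
cv2.imwrite("pics/t4.png",cv2.resize(c["frame"][190:300,270:400],None,fx=5,fy=5,interpolation=cv2.INTER_CUBIC))
E
```

```text
t 27.3 at [ 518.5 -314.8  110.2] phi 2.0 tilt 0.02 open 0.727 gf 0.0 F [ 0.6  0.2 -0.5]
shift [  0.8   0.6 101.2] turn 0.009
```

View pics/m4.png

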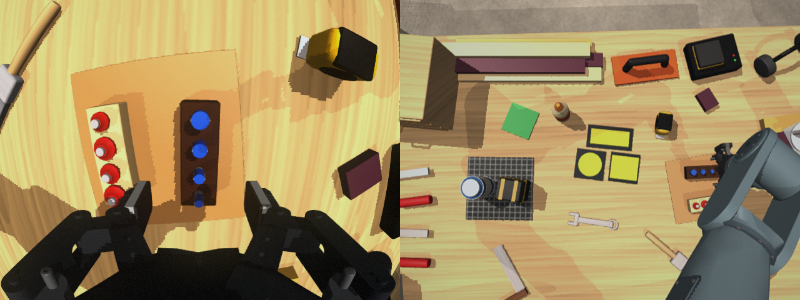

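View pics/t4.png

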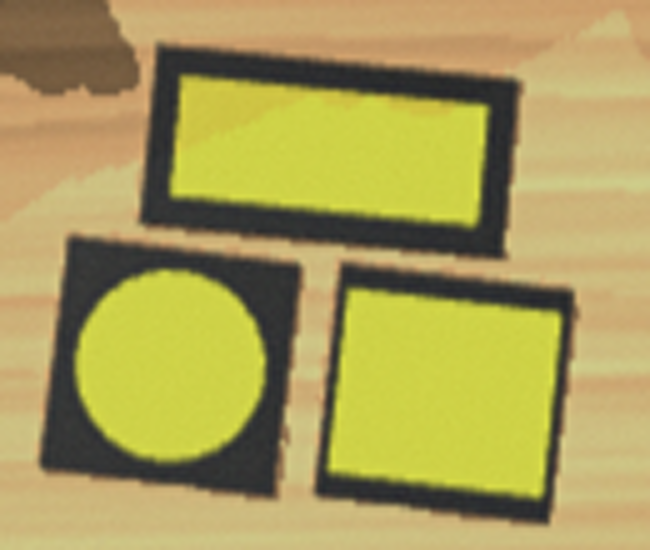

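Emit:
jog_arm(
  series=[
    [[0.8,0.6,8,0,0,0.009,62],[0,0,15,0,0,0,62],[0,0,15,0,0,0,62],[0,0,15,0,0,0,62],[0,0,14,0,0,0,62],[0,0,12,0,0,0,62],[0,0,9,0,0,0,62],[0,0,6,0,0,0,62],[0,0,4,0,0,0,62],[0,0,3,0,0,0,62]],
  ],
)

```text
time_s: 28.4
eef_pos: [0.5198, -0.3141, 0.0092]
eef_rot: [0.0, 0.698, 0.716, -0.0]
wrist_force: [-0.2, 0.6, 0.3]
opening: 0.724
grasp_force: 0.0
```

Emit:
jog_arm(
  series=[
    [[0,0,0,0,0,0,55],[0,0,0,0,0,0,48],[0,0,0,0,0,0,42],[0,0,0,0,0,0,38],[0,0,0,0,0,0,28],[0,0,0,0,0,0,28],[0,0,0,0,0,0,28],[0,0,0,0,0,0,28],[0,0,0,0,0,0,28],[0,0,0,0,0,0,28]],
  ],
)

```text
time_s: 29.4
eef_pos: [0.52, -0.3142, 0.0099]
eef_rot: [0.0, 0.698, 0.716, 0.0]
wrist_force: [-1.2, 1.4, 5.2]
opening: 0.437
grasp_force: 61.2
```

```bash
python3 - <<'E'
from h import *
from bench import ctrl
c=ctrl.camera("top"); h=cv2.cvtColor(c["frame"],cv2.COLOR_BGR2HSV)
m=cv2.inRange(h,(25,170,120),(35,255,255)); m[:190]=0;m[300:]=0;m[:,:275]=0;m[:,395:]=0
n,l,s,_=cv2.connectedComponentsWithStats(m)
for i in range(1,n):
    if s[i,4]<200: continue
    v,u=np.nonzero(l==i); w=pix2w(c,np.c_[u,v],.004)[:,:2]; print(s[i],(w.mean(0)*1000).round(1),rect(w))
go(632,-38.3,110,-7.3)
P=cloud(c);Z=P[...,2]
k=(Z>.10)&(Z<.13); k[:240]=0;k[360:]=0;k[:,:90]=0;k[:,230:]=0
n,l,s,_=cv2.connectedComponentsWithStats(k.astype(np.uint8))
for i in range(1,n):
    if s[i,4]>300: q=P[l==i]; print(rect(q[:,:2]),q.mean(0).round(4))
E
```

```text
[ 305  206   62   28 1258] [633.6 -38.5] [632.6 -38.1 116.8  44.4  82.7]
[336 249  46  40 976] [537.7 -82.5] [538.  -78.5  80.4  67.8  81.6]
t 29.45 at [ 519.9 -314.2    9.9] phi 1.49 tilt 0.05 open 0.429 gf 61.2 F [-1.4  0.5  6. ]
shift [ 272.8  119.3 -100.2] turn 0.153
[493.9 347.7  63.7  64.3  55.5] [0.4938 0.3449 0.1175]
[484.5 247.4  66.8  55.5  80. ] [0.4844 0.2456 0.116 ]
```

Emit:
jog_arm(
  series=[
    [[0,0,-8,0,0,0,28],[0,0,-18,0,0,0,28],[0,0,-25,0,0,0,28],[0,0,-25,0,0,0,28],[0,0,-25,0,0,0,28],[10,4.3,-16,0,0,0,28],[21,9.2,0,0,0,0,28],[21,9.2,0,0,0,0,28],[21,9.2,0,0,0,0,28],[21,9.2,0,0,0,0,28]],
  ],
)

```text
time_s: 30.45
eef_pos: [0.5581, -0.2168, 0.1256]
eef_rot: [-0.001, 0.698, 0.716, -0.0]
wrist_force: [0.6, 0.3, -2.4]
opening: 0.432
grasp_force: 60.7
```

Emit:
jog_arm(
  series=[
    [[21,9.2,0,0,0,0,28],[21,9.2,0,0,0,0,28],[21,9.2,0,0,0,0,28],[21,9.2,0,0,0,0,28],[21,9.2,0,0,0,0,28],[21,9.2,0,0,0,0,28],[21,9.2,0,0,0,0,28],[21,9.2,0,0,0,0.075,28],[10,4,0,0,0,0.08,28],[0,0,0,0,0,0,28]],
  ],
)

```text
time_s: 31.45
eef_pos: [0.6316, -0.0366, 0.1254]
eef_rot: [-0.001, 0.751, 0.661, -0.0]
wrist_force: [-0.1, -0.9, -2.7]
opening: 0.431
grasp_force: 60.5
```

```bash
python3 -c "
from h import *; go(632.5,-38.3,11,-7.4)"
```

```text
t 31.45 at [631.6 -36.6 125.4] phi -7.28 tilt 0.1 open 0.431 gf 60.5 F [-0.1 -0.9 -2.7]
shift [ -1.6   1.3 114.4] turn 0.002
```

Emit:
jog_arm(
  series=[
    [[-1.6,1.3,8,0,0,0,28],[0,0,16,0,0,0,28],[0,0,18,0,0,0,28],[0,0,18,0,0,0,28],[0,0,15,0,0,0,28],[0,0,12,0,0,0,28],[0,0,9,0,0,0,28],[0,0,6,0,0,0,28],[0,0,4,0,0,0,28],[0,0,2,0,0,0,28]],
  ],
)

```text
time_s: 32.45
eef_pos: [0.6333, -0.0409, 0.0182]
eef_rot: [0.0, 0.751, 0.66, 0.0]
wrist_force: [-0.2, 0.2, -3.5]
opening: 0.433
grasp_force: 60.6
```

```bash
python3 -c "
from h import *; go(632.5,-38.3,10.5,-7.4)"
```

```text
t 32.45 at [633.3 -40.9  18.2] phi -7.38 tilt 0.02 open 0.433 gf 60.6 F [-0.2  0.2 -3.5]
shift [ 2.5 -1.1  7.7] turn 0.0
```

Emit:
jog_arm(
  series=[
    [[1.2,-0.5,0,0,0,0,28],[1.2,-0.5,2,0,0,0,28],[0,0,2,0,0,0,28],[0,0,1.2,0,0,0,28],[0,0,0.8,0,0,0,28],[0,0,0.5,0,0,0,28],[0,0,0.3,0,0,0,28],[0,0,0,0,0,0,28],[0,0,0,0,0,0,28],[0,0,0,0,0,0,28]],
  ],
)

```text
time_s: 33.45
eef_pos: [0.6324, -0.0385, 0.0115]
eef_rot: [0.0, 0.751, 0.66, 0.0]
wrist_force: [0.5, 0.5, -3.9]
opening: 0.432
grasp_force: 60.6
```

```bash
python3 -c "
from h import *; go(632.5,-38.3,10,-7.4)"
```

```text
t 33.45 at [632.4 -38.5  11.5] phi -7.39 tilt 0.01 open 0.432 gf 60.6 F [ 0.5  0.5 -3.9]
shift [0.2 0.1 1.5] turn 0.0
```

Emit:
jog_arm(
  series=[
    [[0,0,0.6,0,0,0,28],[0,0,0.6,0,0,0,28],[0,0,0,0,0,0,40],[0,0,0,0,0,0,46],[0,0,0,0,0,0,55],[0,0,0,0,0,0,62],[0,0,0,0,0,0,62],[0,0,-8,0,0,0,62],[0,0,-25,0,0,0,62],[0,0,-40,0,0,0,62]],
  ],
)

```text
time_s: 34.45
eef_pos: [0.6301, -0.0379, 0.0816]
eef_rot: [-0.002, 0.751, 0.66, -0.002]
wrist_force: [0.6, 0.6, 0.4]
opening: 0.727
grasp_force: 0.0
```

Emit:
jog_arm(
  series=[
    [[0,0,-45,0,0,0,85],[0,0,-45,0,0,0,85],[0,0,-20,0,0,0,85],[0,-20,0,0,0,0,85],[0,-30,0,0,0,0,85],[0,-40,0,0,0,0,85],[0,-40,0,0,0,0.036,85],[0,-20,0,0,0,0,85],[0,0,0,0,0,0,85],[0,0,0,0,0,0,85]],
  ],
)

```text
time_s: 35.45
eef_pos: [0.4845, -0.0187, 0.1942]
eef_rot: [0.001, 0.763, 0.646, 0.001]
wrist_force: [0.2, -0.8, -0.1]
opening: 0.995
grasp_force: 0.0
```

```bash
python3 - <<'E'
from h import *
from bench import ctrl
go(484.8,246.3,195,-9.5)
c=ctrl.camera("top"); P=cloud(c);Z=P[...,2]
f=c["frame"]; cv2.imwrite("pics/t5.png",cv2.resize(f[180:310,250:410],None,fx=4.5,fy=4.5,interpolation=cv2.INTER_CUBIC))
def reg(u0,u1,v0,v1,z0,z1,n):
    m=np.zeros(Z.shape,bool); m[v0:v1,u0:u1]=1; m&=(Z>z0)&(Z<z1)
    k,l,s,_=cv2.connectedComponentsWithStats(m.astype(np.uint8)); i=1+s[1:,4].argmax(); q=P[l==i]
    print(n,(l==i).sum(),rect(q[:,:2]),q.mean(0).round(4))
reg(295,380,190,245,.022,.045,"dark"); reg(420,540,250,350,.027,.045,"pale"); reg(240,275,155,200,.05,.16,"glue")
E
```

```text
t 35.45 at [484.5 -18.7 194.2] phi -9.46 tilt 0.14 open 0.995 gf 0.0 F [ 0.2 -0.8 -0.1]
shift [261.4 -43.2  -1. ] turn 0.001
dark 1060 [631.4 -38.7 110.   38.7  82. ] [ 0.6302 -0.0402  0.0336]
pale 932 [ 426.5 -318.6   38.5  111.1    7.4] [ 0.4272 -0.3138  0.0352]
glue 649 [706.8 104.9  46.9  46.3  87.3] [0.7013 0.1028 0.0996]
```

View pics/t5.png

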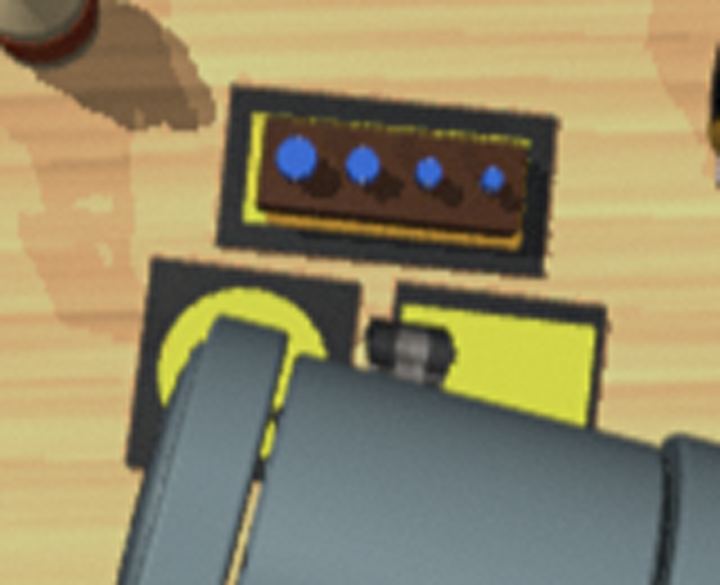

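Emit:
jog_arm(
  series=[
    [[14,-2.2,0,0,0,0,85],[30,-5,0,0,0,0,85],[30,-5,0,0,0,0,85],[30,-5,0,0,0,0,85],[30,-5,0,0,0,0,85],[30,-5,0,0,0,0,85],[30,-5,0,0,0,0,85],[30,-5,0,0,0,0,85],[24,-4,0,0,0,0,85],[13.4,-2,0,0,0,0,85]],
  ],
)

```text
time_s: 36.5
eef_pos: [0.4839, 0.2493, 0.1928]
eef_rot: [-0.0, 0.762, 0.647, -0.0]
wrist_force: [0.3, 0.0, -0.9]
opening: 0.997
grasp_force: 0.0
```

Emit:
jog_arm(
  series=[
    [[0,0,0,0,0,0,85],[0,0,10,0,0,0,85],[0,0,18,0,0,0,85],[0,0,18,0,0,0,85],[0,0,18,0,0,0,85],[0,0,5,0,0,0,85],[0,0,0,0,0,0,85],[0,0,0,0,0,0,85],[0,0,0,0,0,0,85],[0,0,0,0,0,0,85]],
  ],
)

```text
time_s: 37.5
eef_pos: [0.4847, 0.2466, 0.1251]
eef_rot: [0.0, 0.763, 0.646, 0.001]
wrist_force: [-0.8, 0.6, -1.0]
opening: 0.997
grasp_force: 0.0
```

```bash
python3 -c "
from h import *; go(484.8,246.3,55.5,-9.5)"
```

```text
t 37.5 at [484.7 246.6 125.1] phi -9.46 tilt 0.1 open 0.997 gf 0.0 F [-0.8  0.6 -1. ]
shift [-0.3  0.  69.6] turn 0.001
```

Emit:
jog_arm(
  series=[
    [[0,0,8,0,0,0,85],[0,0,15,0,0,0,85],[0,0,15,0,0,0,85],[0,0,13,0,0,0,85],[0,0,9,0,0,0,85],[0,0,6,0,0,0,85],[0,0,3.5,0,0,0,85],[0,0,0,0,0,0,85],[0,0,0,0,0,0,85],[0,0,0,0,0,0,75]],
  ],
)

```text
time_s: 38.5
eef_pos: [0.4846, 0.2467, 0.0553]
eef_rot: [0.0, 0.763, 0.646, 0.001]
wrist_force: [-0.3, -0.3, -0.2]
opening: 0.885
grasp_force: 0.0
```

Emit:
jog_arm(
  series=[
    [[0,0,0,0,0,0,70],[0,0,0,0,0,0,66],[0,0,0,0,0,0,62],[0,0,0,0,0,0,58],[0,0,0,0,0,0,50],[0,0,0,0,0,0,50],[0,0,0,0,0,0,50],[0,0,0,0,0,0,50],[0,0,0,0,0,0,50],[0,0,0,0,0,0,50]],
  ],
)

```text
time_s: 39.5
eef_pos: [0.4848, 0.2466, 0.0555]
eef_rot: [0.0, 0.763, 0.646, 0.001]
wrist_force: [0.4, -1.7, 6.3]
opening: 0.718
grasp_force: 64.4
```

```bash
python3 -c "
from h import *; go(538.3,-80,96,-8.6)"
```

```text
t 39.5 at [484.8 246.6  55.5] phi -9.46 tilt 0.09 open 0.718 gf 64.4 F [ 0.4 -1.7  6.3]
shift [-313.4  106.5  -40.6] turn -0.015
```

Emit:
jog_arm(
  series=[
    [[0,0,-6,0,0,0,50],[0,0,-12,0,0,0,50],[0,0,-12,0,0,0,50],[-11,3.8,-10,0,0,0,50],[-22,7.5,0,0,0,0,50],[-22,7.5,0,0,0,0,50],[-22,7.5,0,0,0,0,50],[-22,7.5,0,0,0,0,50],[-22,7.5,0,0,0,0,50],[-22,7.5,0,0,0,0,50]],
  ],
)

```text
time_s: 40.5
eef_pos: [0.5088, 0.0959, 0.0954]
eef_rot: [0.0, 0.763, 0.646, 0.0]
wrist_force: [0.4, -0.3, -6.5]
opening: 0.718
grasp_force: 65.1
```

Emit:
jog_arm(
  series=[
    [[-22,7.5,0,0,0,0,50],[-22,7.5,0,0,0,0,50],[-22,7.5,0,0,0,0,50],[-22,7.5,0,0,0,0,50],[-22,7.5,0,0,0,0,50],[-22,7.5,0,0,0,-0.015,50],[-22,7.5,0,0,0,0,50],[-16,5,0,0,0,0,50],[0,0,0,0,0,0,50],[0,0,0,0,0,0,50]],
  ],
)

```text
time_s: 41.5
eef_pos: [0.5378, -0.0798, 0.0948]
eef_rot: [-0.0, 0.758, 0.652, 0.0]
wrist_force: [0.1, 1.1, -7.6]
opening: 0.715
grasp_force: 64.9
```

```bash
python3 -c "
from h import *; go(538.3,-79.6,56,-8.6)"
```

```text
t 41.5 at [537.8 -79.8  94.8] phi -8.66 tilt 0.03 open 0.715 gf 64.9 F [ 0.1  1.1 -7.6]
shift [ 0.3  0.5 38.8] turn -0.001
```

Emit:
jog_arm(
  series=[
    [[0.3,0.5,7,0,0,0,50],[0,0,9,0,0,0,50],[0,0,7,0,0,0,50],[0,0,5,0,0,0,50],[0,0,4,0,0,0,50],[0,0,2.5,0,0,0,50],[0,0,2,0,0,0,50],[0,0,1,0,0,0,50],[0,0,0.6,0,0,0,50],[0,0,0,0,0,0,50]],
  ],
)

```text
time_s: 42.5
eef_pos: [0.5387, -0.0794, 0.0567]
eef_rot: [0.0, 0.758, 0.652, 0.0]
wrist_force: [-0.6, 0.6, -6.9]
opening: 0.718
grasp_force: 65.0
```

```bash
python3 -c "
from h import *; go(538.3,-79.6,55.5,-8.6)"
```

```text
t 42.5 at [538.7 -79.4  56.7] phi -8.6 tilt 0.01 open 0.718 gf 65.0 F [-0.6  0.6 -6.9]
shift [-0.2 -0.4  1.2] turn 0.0
```

Emit:
jog_arm(
  series=[
    [[0,0,0.6,0,0,0,50],[0,0,0.5,0,0,0,50],[0,0,0,0,0,0,65],[0,0,0,0,0,0,70],[0,0,0,0,0,0,78],[0,0,0,0,0,0,85],[0,0,0,0,0,0,85],[0,0,-8,0,0,0,85],[0,0,-25,0,0,0,85],[0,0,-40,0,0,0,85]],
  ],
)

```text
time_s: 43.5
eef_pos: [0.5366, -0.0787, 0.1273]
eef_rot: [-0.002, 0.758, 0.652, -0.001]
wrist_force: [0.5, -0.4, 0.3]
opening: 0.995
grasp_force: 0.0
```

Emit:
jog_arm(
  series=[
    [[0,0,-45,0,0,0,85],[15,-4,-25,0,0,0,85],[30,-8,0,0,0,0,85],[35,-9,0,0,0,0,85],[35,-9,0,0,0,0,85],[35,-9,0,0,0,0,85],[35,-9,0,0,0,0,85],[35,-9,0,0,0,0,85],[35,-9,0,0,0,0,85],[35,-9,0,0,0,0,85]],
  ],
)

```text
time_s: 44.5
eef_pos: [0.5075, 0.2201, 0.1993]
eef_rot: [0.0, 0.758, 0.652, 0.0]
wrist_force: [1.1, 0.3, -0.2]
opening: 0.999
grasp_force: 0.0
```

```bash
python3 - <<'E'
from h import *
from bench import ctrl
go(493.9,348.5,195,-8.6)
c=ctrl.camera("top"); P=cloud(c);Z=P[...,2]
f=c["frame"]; cv2.imwrite("pics/t6.png",cv2.resize(f[180:310,250:410],None,fx=4.5,fy=4.5,interpolation=cv2.INTER_CUBIC))
def reg(u0,u1,v0,v1,z0,z1,n):
    m=np.zeros(Z.shape,bool); m[v0:v1,u0:u1]=1; m&=(Z>z0)&(Z<z1)
    k,l,s,_=cv2.connectedComponentsWithStats(m.astype(np.uint8)); i=1+s[1:,4].argmax(); q=P[l==i]
    print(n,(l==i).sum(),rect(q[:,:2]),q.mean(0).round(4))
reg(325,400,235,300,.10,.13,"bat head"); reg(295,380,190,245,.022,.045,"dark")
E
```

```text
t 44.5 at [507.5 220.1 199.3] phi -8.59 tilt 0.05 open 0.999 gf 0.0 F [ 1.1  0.3 -0.2]
shift [124.9 -32.7   4.3] turn 0.0
bat head 1248 [538.2 -78.1  66.1  55.9  80.8] [ 0.538  -0.0775  0.1159]
dark 1061 [631.5 -38.7 110.1  38.4  82.3] [ 0.6301 -0.0402  0.0336]
```

View pics/t6.png

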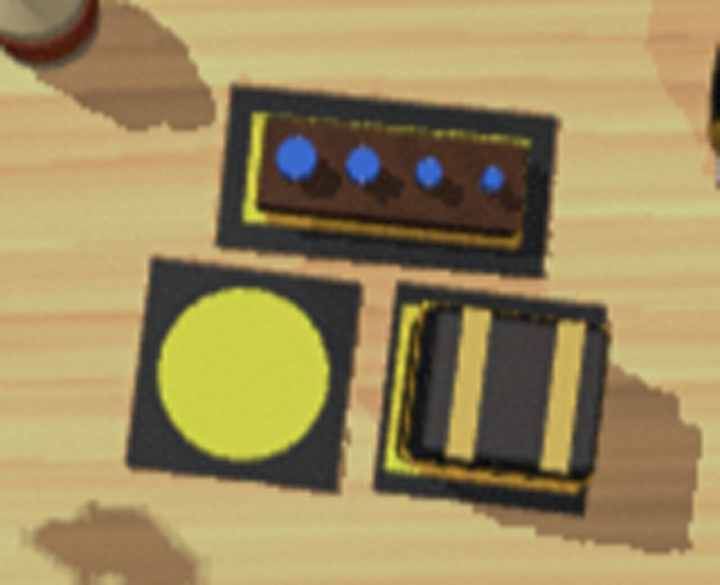

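Emit:
jog_arm(
  series=[
    [[28,-7,0,0,0,0,85],[28,-7,0,0,0,0,85],[28,-7,0,0,0,0,85],[25,-7,0,0,0,0,85],[15.5,-4.5,0,0,0,0,85],[0,0,5,0,0,0,85],[0,0,15,0,0,0,85],[0,0,15,0,0,0,85],[0,0,15,0,0,0,85],[0,0,5,0,0,0,85]],
  ],
)

```text
time_s: 45.55
eef_pos: [0.4929, 0.3449, 0.1402]
eef_rot: [-0.001, 0.758, 0.652, -0.002]
wrist_force: [0.5, 0.1, -0.2]
opening: 0.996
grasp_force: 0.0
```

```bash
python3 - <<'E'
from h import *
go(493.9,348.5,65.5,-8.6)
import pickle
c=pickle.load(open("top0.pkl","rb"))
e=np.array([[158,374],[330,374],[244,287],[244,461]]); print(pix2w(c,(e+.5)/4.5-.5+[250,180],.004).mean(0))
E
```

```text
t 45.55 at [492.9 344.9 140.2] phi -8.66 tilt 0.28 open 0.996 gf 0.0 F [ 0.5  0.1 -0.2]
shift [ 3.9  0.7 74.7] turn -0.001
[0.55151197 0.02503946 0.004     ]
```

Emit:
jog_arm(
  series=[
    [[0,0,8,0,0,0,85],[0,0,15,0,0,0,85],[0,0,15,0,0,0,85],[0,0,14,0,0,0,85],[0,0,10,0,0,0,85],[0,0,7,0,0,0,85],[0,0,5,0,0,0,85],[0,0,0,0,0,0,85],[0,0,0,0,0,0,85],[0,0,0,0,0,0,85]],
  ],
)

```text
time_s: 46.55
eef_pos: [0.4948, 0.3468, 0.0702]
eef_rot: [0.0, 0.758, 0.652, 0.001]
wrist_force: [-0.3, 0.8, -0.4]
opening: 0.996
grasp_force: 0.0
```

Emit:
jog_arm(
  series=[
    [[0,0,0,0,0,0,74],[0,0,0,0,0,0,68],[0,0,0,0,0,0,64],[0,0,0,0,0,0,60],[0,0,0,0,0,0,50],[0,0,0,0,0,0,50],[0,0,0,0,0,0,50],[0,0,0,0,0,0,50],[0,0,0,0,0,0,50],[0,0,0,0,0,0,50]],
  ],
)

```text
time_s: 47.55
eef_pos: [0.4944, 0.3467, 0.07]
eef_rot: [0.0, 0.758, 0.652, 0.0]
wrist_force: [-1.5, -0.2, 5.2]
opening: 0.716
grasp_force: 63.9
```

```bash
python3 - <<'E'
from h import *
go(551.5,25,105,-8.6)
E
```

```text
t 47.55 at [494.4 346.7  70. ] phi -8.59 tilt 0.02 open 0.716 gf 63.9 F [-1.5 -0.2  5.2]
shift [-309.5  104.6  -35.1] turn 0.0
```

Emit:
jog_arm(
  series=[
    [[0,0,-6,0,0,0,50],[0,0,-12,0,0,0,50],[0,0,-12,0,0,0,50],[-11,3.7,-10,0,0,0,50],[-22,7.4,0,0,0,0,50],[-22,7.4,0,0,0,0,50],[-22,7.4,0,0,0,0,50],[-22,7.4,0,0,0,0,50],[-22,7.4,0,0,0,0,50],[-22,7.4,0,0,0,0,50]],
  ],
)

```text
time_s: 48.55
eef_pos: [0.5208, 0.1963, 0.1104]
eef_rot: [0.0, 0.758, 0.652, 0.0]
wrist_force: [0.7, -0.2, -2.8]
opening: 0.714
grasp_force: 65.5
```

Emit:
jog_arm(
  series=[
    [[-22,7.4,0,0,0,0,50],[-22,7.4,0,0,0,0,50],[-22,7.4,0,0,0,0,50],[-22,7.4,0,0,0,0,50],[-22,7.4,0,0,0,0,50],[-22,7.4,0,0,0,0,50],[-22,7.4,0,0,0,0,50],[-12,4,0,0,0,0,50],[0,0,0,0,0,0,50],[0,0,0,0,0,0,50]],
  ],
)

```text
time_s: 49.55
eef_pos: [0.5507, 0.0256, 0.1097]
eef_rot: [-0.0, 0.758, 0.652, 0.0]
wrist_force: [-0.4, 0.1, -2.6]
opening: 0.716
grasp_force: 65.5
```

```bash
python3 - <<'E'
from h import *
go(551.5,24.5,70,-8.6)
E
```

```text
t 49.55 at [550.7  25.6 109.7] phi -8.64 tilt 0.02 open 0.716 gf 65.5 F [-0.4  0.1 -2.6]
shift [-1.   1.  39.7] turn -0.001
```

Emit:
jog_arm(
  series=[
    [[-0.5,0.5,7,0,0,0,50],[0,0,9,0,0,0,50],[0,0,7,0,0,0,50],[0,0,5,0,0,0,50],[0,0,4,0,0,0,50],[0,0,3,0,0,0,50],[0,0,2,0,0,0,50],[0,0,1,0,0,0,50],[0,0,0.6,0,0,0,50],[0,0,0,0,0,0,50]],
  ],
)

```text
time_s: 50.55
eef_pos: [0.5514, 0.0249, 0.071]
eef_rot: [0.0, 0.758, 0.652, 0.0]
wrist_force: [0.0, -1.1, -1.9]
opening: 0.712
grasp_force: 65.5
```

```bash
python3 - <<'E'
from h import *
go(551.5,24.5,70,-8.6)
E
```

```text
t 50.55 at [551.4  24.9  71. ] phi -8.6 tilt 0.02 open 0.712 gf 65.5 F [ 0.  -1.1 -1.9]
shift [-0.3  0.2  1. ] turn 0.0
```

Lower the last millimetre, release, rise, and back off clear.

Emit:
jog_arm(
  series=[
    [[0,0,0.6,0,0,0,50],[0,0,0.3,0,0,0,50],[0,0,0,0,0,0,65],[0,0,0,0,0,0,70],[0,0,0,0,0,0,78],[0,0,0,0,0,0,85],[0,0,0,0,0,0,85],[0,0,-8,0,0,0,85],[0,0,-25,0,0,0,85],[0,0,-40,0,0,0,85]],
  ],
)

```text
time_s: 51.55
eef_pos: [0.5492, 0.0252, 0.1418]
eef_rot: [-0.002, 0.758, 0.652, -0.002]
wrist_force: [0.5, -0.9, -0.6]
opening: 0.995
grasp_force: 0.0
```

Emit:
jog_arm(
  series=[
    [[0,0,-45,0,0,0,85],[15,-6,-25,0,0,0,85],[35,-10,0,0,0,0,85],[35,-10,0,0,0,0,85],[35,-10,0,0,0,0,85],[35,-10,0,0,0,0,85],[35,-10,0,0,0,0,85],[15,0,0,0,0,0,85],[0,0,0,0,0,0,85],[0,0,0,0,0,0,85]],
  ],
)

```text
time_s: 52.55
eef_pos: [0.5267, 0.2354, 0.2131]
eef_rot: [0.0, 0.758, 0.652, -0.0]
wrist_force: [0.1, -0.8, -0.4]
opening: 0.997
grasp_force: 0.0
```

```bash
python3 - <<'E'
from h import *
from bench import ctrl
go(493.9,348.5,195,-8.6)
c=ctrl.camera("top"); P=cloud(c);Z=P[...,2]
cv2.imwrite("pics/t7.png",c["frame"])
def reg(u0,u1,v0,v1,z0,z1,n):
    m=np.zeros(Z.shape,bool); m[v0:v1,u0:u1]=1; m&=(Z>z0)&(Z<z1)
    k,l,s,_=cv2.connectedComponentsWithStats(m.astype(np.uint8)); i=1+s[1:,4].argmax(); q=P[l==i]
    print(n,(l==i).sum(),rect(q[:,:2]),q.mean(0).round(4))
reg(325,400,235,300,.10,.13,"bat head"); reg(295,380,190,245,.022,.045,"dark"); reg(270,332,230,290,.10,.13,"can"); reg(420,540,250,350,.027,.045,"pale"); reg(240,275,155,200,.05,.16,"glue")
E
```

```text
t 52.55 at [526.7 235.4 213.1] phi -8.57 tilt 0.04 open 0.997 gf 0.0 F [ 0.1 -0.8 -0.4]
shift [107.  -49.3  18.1] turn 0.001
bat head 1248 [538.2 -78.1  66.4  55.9  80.9] [ 0.538  -0.0774  0.1159]
dark 1064 [631.7 -38.7 110.   39.2  82.5] [ 0.6301 -0.0401  0.0337]
can 1100 [550.2  26.3  63.5  61.8  88.5] [0.55   0.0261 0.1174]
pale 954 [ 426.5 -318.3   38.3  110.3    7.4] [ 0.4272 -0.3137  0.0353]
glue 647 [706.7 105.1  47.3  46.7  85.4] [0.7014 0.1029 0.1001]
```

View pics/t7.png

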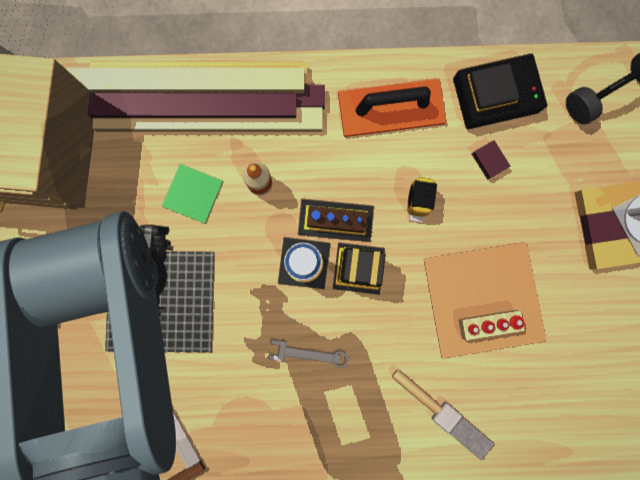

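The top view shows everything in place: dark block at pixel (336,217), can (302,262), battery (361,267), pale block on the cork (492,326), and glue bottle unmoved (257,178). All are within about 2 mm of their targets, so I'm handing in.

```bash
python3 -c "
from bench import ctrl; print(ctrl.hand_in())"
```

```text
the job is handed in; nothing more can be done
None
```

The router bits are swapped and the job is handed in at about 53 s of the 131 s allowed: by the last camera check the dark block, battery and can stand within about 2 mm of their outline centres, the pale block is on the cork mat and the glue bottle is unmoved; no verdict was returned.

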